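# Put the shaving brush away under the roll-top cover

## Robot

A 6-joint arm with a two-finger parallel gripper is mounted at the origin on the work surface. World frame = base frame: x ahead of the robot, y to its left, z up, the work surface at z = 0. Lengths are in m, angles in rad, forces in N, time in s.
With the tool pointing down it reaches from about 0.375 to 0.9 m from the base axis. Payload 3.1 kg.
Tool frame: the origin (TCP) lies on the centre line of the jaws, within the pads' length; the fingertips stand 19 mm ahead of it and the grasp point (between the pads) is the TCP; z points along the fingers, y is the line along which they close (so a half turn about z gives the same grasp; the last joint's range is limited). The gripper opens to 85 mm and grips with 20 to 120 N. Pads are 22 mm wide; open, the fingers measure 114 mm over their backs; the gripper's body (76 mm by 85 mm) begins 54 mm behind the grasp point. The pads swing forward as they close: fully open they stand 13 mm farther back than shut.
Start: joints at [0.964, 0.527, 1.433, -0, 1.181, -0.178], TCP at [0.26, 0.568, 0.25] pointing down, gripper open.
Joint ranges: [-3.08, 3.08], [-0.75, 2.2], [0.22, 2.44], [-1.43, 4.57], [0, 2.65], [-2.85, 2.85]. Speed limits (rad/s): [2.79, 2.79, 3.14, 3.14, 3.14, 3.14].

## Interface

Orientations are given as a unit quaternion [x, y, z, w].
In Python, from station import manip gives the robot as it stands.
- The arm moves only by the tool servo_tool, never from a script. Its argument "rows" is a list that holds one entry, the list of rows, each a list of 7 numbers: the turn, a rotation vector about the tool's x, y, z in degrees, then the shift along the tool's x, y, z in m, then the gripper command: -1 is shut, 1 is fully open, values between are in proportion. In form: [[[wx, wy, wz, tx, ty, tz, jaw], ...]]. A call has 1 to 8 rows; each row shifts and turns the commanded pose from where the row before left it, along the tool's axes as they then stand; what a row does not reach is not made up. A row lasts 1/12 s, in which the tool goes at most 41.7 mm and 7.16 degrees, less where a joint would pass 70% of its speed; a pose out of reach is approached as far as the arm can. A call is refused whole if a number of a shift passes 0.0417 or a number of a turn 7.16, either way. A call with a gripper value outside its range is refused whole. The fingers move at their own pace and stop on an object; "squeeze" is the grip in N (left out, the last holds). Time passes only in rows, so rows that do not move let the fingers close. It gives the time, the measured TCP pose, the force, the opening and the grip force at its end, in the units of the state.
- manip.sense(): the state, without advancing time (a new reading comes with each control period).
- manip.snapshot(name): name is "scene" or "top" or "wrist"; returns the picture (400x640x3 uint8, blue, green, red); there is no depth.
- manip.camera_info(name): a dict with "K" (3x3 intrinsics, pixels), "camera_from_world" (4x4, takes a point from world to camera coordinates). Camera axes: x right, y down, z forward; pixel columns grow to the right and rows downward; lengths in m; the calibration is good to about 2 mm. A picture is of the moment at which its call begins: read the wrist's pose just before it. camera_info takes no time and is no camera call; for the wrist camera it gives the pose at the moment of the call.
- manip.sign_off(): hands the job in; it is judged then, once.
The state is a dict: "t": time; "q": joint angles; "qd": joint speeds; "tau": joint torques, N m; "tcp_pos": TCP position; "tool_rot": TCP orientation; "force": force on the tool from outside, world axes, zero at the start; "ft_torque": the same for the moment, N m; "finger_gap": opening from 0.0 (shut) to 1.0 (fully open); "gripper_force": force on a finger pad.
Only numpy, scipy, OpenCV 4.12 (cv2) and the standard library are available. Lean on these libraries where they do the work, as an engineer would, in place of code of your own. Each camera call takes 0.05 s, during which the arm holds its last target. There are 200 camera calls.

## Task

Put the shaving brush away in the roll-top box: roll its curved cover all the way back, lay the brush down gently (do not drop it) in the empty front compartment, lying flat and lengthwise from side to side, then roll the cover fully closed over it again. Leave the jar, the mirror and the tumbler where they stand.

Things in the scene. Friction and masses are not known exactly. Their poses are not given: they have to be found in the camera images.
- rollbox: White plastic roll-top box fixed on the ledge, half-round in side view: 320 mm deep (x), 248 wide (y), 173 high. Origin: centre of its underside; front is -x, z up. The cover turns about the axis parallel to y through (0, 0, 12 mm). Round end panels at y = +-116 to 124 mm rise to z = 173 mm. Behind the front compartment a tin and a dark box are fixed under a rear shell (x above 0).
- cover (a joint): Slatted white cover, 230 mm wide, outer radius 152 mm about its axis. Angle in rad: 0 closed (down in front), growing as it rolls up and back, 1.48 fully open at the stop, which leaves the front compartment clear from above. May start a little ajar. Stays where left: about 3 N at the bar moves it.
- compartment (a point): Centre of the floor of the empty front compartment: 8 mm above the ledge, at x = -92 mm of the box; axes as the box. Free 89 mm along x and 228 mm along y. In front a sill 16 mm thick stands 10 mm above this floor, behind a rib 4 mm thick stands 14 mm above it; gripper fingers must stay between them or above.
- cover_bar (a point): Middle of the cover's round steel pull bar: 12 mm thick, 110 mm long along the box's y, on a 12 mm post at each end, 190 mm from the cover's axis, its centre 38 mm off the slats. It lies at 22 deg + cover angle above the front: closed at x -176, z 83 mm of the box, open at x 55, z 194. Pinch it from above, one finger behind it; it may turn between the fingers.
- brush_center (a point): Centre of the loose shaving brush (60 g, 105 mm long, lying on the ledge), 14 mm above its underside. Its x axis runs along it to the bristles, z up. Grey handle of 28 x 28 mm square section from x = -52 to +7 mm, then a steel collar and black bristles up to 27 mm thick to x = +52 mm. Grip it by the handle.
- jar: Bystander: transparent jar with a red twist cap, 60 mm wide, 68 mm high, loose; origin at the centre of its underside.
- mirror: Bystander: small round mirror on a steel foot, 90 mm wide, 157 mm high, loose; origin at the centre of its underside.
- tumbler: Bystander: white ceramic tumbler, 68 mm wide, 90 mm high, loose; origin at the centre of its underside.
Things that resemble listed ones, but are neither listed nor needed, are in the scene too. Of the things that look like the part that bears brush_center, the larger one is meant.

How it is judged:
On the way, in this order (a step that is already met when the one before it is completed fails the run):
1. the cover is rolled back (past 1.25 rad) (value of joint cover above 1.25 rad), for 0.2 s.
2. the brush lies flat and lengthwise in the front compartment, released and at rest, while the cover is still open (past 0.9 rad) (x of brush_center in the frame of rollbox between -0.136 and -0.048 m and y of brush_center in the frame of rollbox between -0.07 and 0.07 m and z of brush_center in the frame of rollbox between 0.012 and 0.032 m and angle between the x axis of brush_center and the y axis of rollbox, either way round below 0.4 rad and value of joint cover above 0.9 rad and contact force between the fingers and brush below 0.1 N and linear speed of brush below 0.03 m/s), for 0.2 s.
At the end, for the whole second after the job is handed in: The cover is closed (within 0.05 rad, about 6 mm at its edge) and still; the brush rests flat in the front compartment, its centre between sill and rib and within 70 mm of the middle sideways, its length within 0.4 rad of the box's y axis (x of brush_center in the frame of rollbox between -0.136 and -0.048 m and y of brush_center in the frame of rollbox between -0.07 and 0.07 m and z of brush_center in the frame of rollbox between 0.012 and 0.032 m and angle between the x axis of brush_center and the y axis of rollbox, either way round below 0.4 rad and value of joint cover below 0.05 rad and linear speed of brush below 0.02 m/s and velocity of joint cover below 0.05 rad/s); the robot touches nothing.
It fails at once if the jar, the mirror or the tumbler is moved more than 30 mm or tipped (distance of any of jar, mirror, tumbler from where it was at the start of the episode above 0.03 m or angle between any of jar, mirror, tumbler's own z axis and vertical above 0.5 rad).
It fails at once if the brush is dropped into the box (faster than 0.6 m/s within 60 mm of the ledge, over the box) (linear speed of brush above 0.6 m/s and z of brush_center in the frame of rollbox below 0.06 m and x of brush_center in the frame of rollbox between -0.15 and 0.15 m and y of brush_center in the frame of rollbox between -0.12 and 0.12 m).
It also fails if it takes over 67 s, if anything falls off the work surface, if the arm or the gripper's body presses on something with over 40 N, if the wrist force passes 120 N, or if a joint passes its speed limit or range.

## Working session

There is one attempt and no reset: what is moved stays moved. The work goes in short steps, Python scripts to look and compute and a tool call to move; the robot and the scene stay as the last step left them, time stands still between calls to the robot, and variables do not carry over. Pictures are saved under pics/ and viewed, at most 10 in all, crops included, and the job is handed in when it is done.

Besides the shell and the picture viewer there is one more tool, called after "Request:" in YAML: its name, and indented under it one key for each argument. servo_tool: Moves the arm, as the interface text tells. Its arguments: {"type":"object","properties":{"rows":{"type":"array","items":{"type":"array","items":{"type":"array","items":{"type":"number"}}}},"squeeze":{"type":"number"}},"required":["rows"]}

```bash
mkdir -p pics; ls; cat > h.py <<'E'
import numpy as np,cv2
from station import manip
def snap(n,f):
    im=manip.snapshot(n); cv2.imwrite('pics/'+f,im); return im
def ray(n,uv,z,ci=None):
    ci=ci or manip.camera_info(n);K=np.array(ci['K']);T=np.array(ci['camera_from_world'])
    d=T[:3,:3].T@np.linalg.inv(K)@[uv[0],uv[1],1];c=-T[:3,:3].T@T[:3,3]
    return c+d*(z-c[2])/d[2]
def proj(n,p):
    ci=manip.camera_info(n);K=np.array(ci['K']);T=np.array(ci['camera_from_world'])
    q=K@(T[:3,:3]@np.array(p)+T[:3,3]);return q[:2]/q[2]
E
python3 - <<'E'
from h import *
a=snap('scene','s0.png');b=snap('top','t0.png')
s=manip.sense();print(s)
for n in('scene','top'):
    ci=manip.camera_info(n);print(n,np.round(ci['K'],1).tolist(),np.round(ci['camera_from_world'],3).tolist())
E
```

```text
pics
{'t': 0.1, 'q': array([ 9.63468160e-01,  5.28397014e-01,  1.43378519e+00,  2.30196598e-05,
        1.18138712e+00, -1.78481784e-01]), 'qd': array([-6.17380317e-05, -3.65727658e-03, -1.62839251e-03,  2.80371223e-04,
       -1.52171603e-03, -5.06853740e-05]), 'tau': array([-1.59036831e-04, -4.43303812e+01, -1.78584909e+01, -2.62409967e-04,
        4.02413294e-03,  2.90919775e-05]), 'tcp_pos': array([0.2594936 , 0.56791606, 0.24941329]), 'tool_rot': array([ 2.12788041e-01,  9.77097883e-01, -9.08950274e-04, -3.88240561e-04]), 'force': array([-0.18036255,  0.37751754,  0.50680808]), 'ft_torque': array([0.00955103, 0.05598578, 0.01249147]), 'gripper_force': 0.0, 'finger_gap': 0.999241338770855}
scene [[487.3, 0.0, 320.2], [0.0, 487.3, 199.4], [0.0, 0.0, 1.0]] [[-0.463, -0.886, 0.004, 0.236], [-0.839, 0.437, -0.324, 0.493], [0.285, -0.154, -0.946, 1.04], [0.0, 0.0, 0.0, 1.0]]
top [[416.9, 0.0, 313.0], [0.0, 416.9, 190.4], [0.0, 0.0, 1.0]] [[0.018, -1.0, 0.011, -0.008], [-0.994, -0.019, -0.108, 0.591], [0.108, -0.01, -0.994, 1.099], [0.0, 0.0, 0.0, 1.0]]
```

View pics/s0.png

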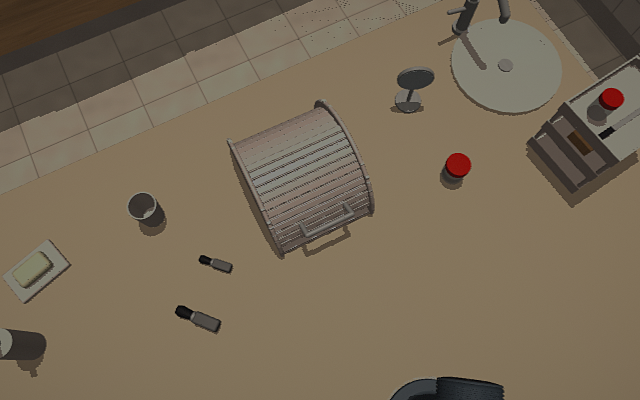

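View pics/t0.png

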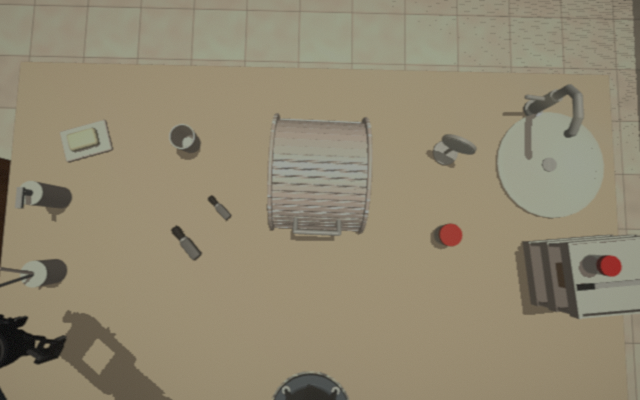

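Brush candidates: large one at top (186,243) / scene (198,319), and a small one at top (220,208) / scene (215,264). I take the larger. The box is at top (320,175), with its bar at (317,228). Next is a close crop of the brush and box.

```bash
python3 - <<'E'
from h import *
b=cv2.imread('pics/t0.png');cv2.imwrite('pics/c0.png',cv2.resize(b[100:270,160:390],None,fx=3.4,fy=3.4,interpolation=cv2.INTER_CUBIC))
a=cv2.imread('pics/s0.png');cv2.imwrite('pics/c1.png',cv2.resize(a[90:340,165:385],None,fx=2.4,fy=2.4,interpolation=cv2.INTER_CUBIC))
E
```

```text
(no output)
```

View pics/c0.png

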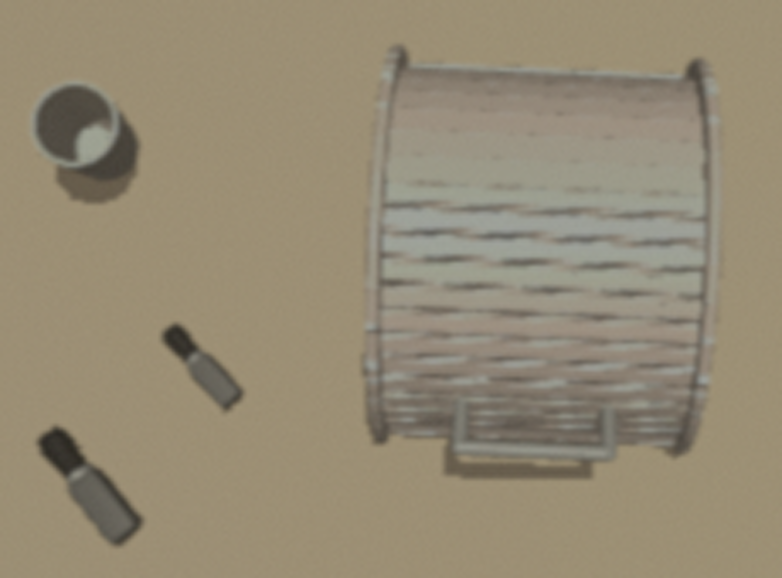

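View pics/c1.png

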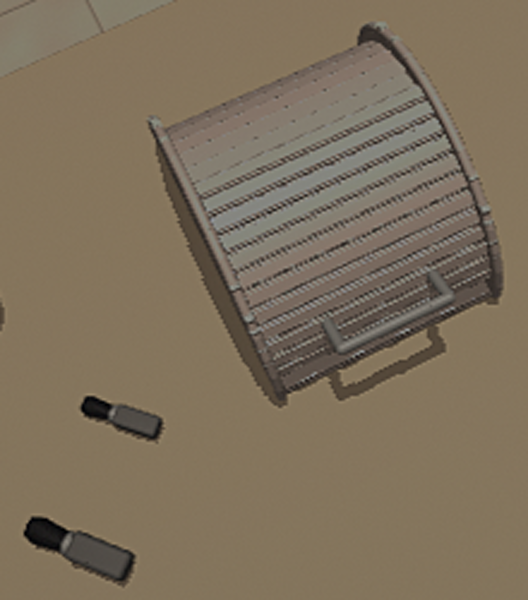

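```bash
cat > fit.py <<'E'
from h import *
from scipy.optimize import least_squares
t=lambda u,v:(160+u/3.4-.35,100+v/3.4-.35); s=lambda u,v:(165+u/2.4-.3,90+v/2.4-.3)
B={('top','L'):t(455,452),('top','R'):t(613,455),('scene','L'):s(338,345),('scene','R'):s(448,297)}
C={('top','L'):t(378,440),('top','R'):t(683,452),('scene','L'):s(281,402),('scene','R'):s(495,300)}
def res(p):
    x,y,w,a,h=p;c,s_=np.cos(w),np.sin(w);W=lambda q:[x+c*q[0]-s_*q[1],y+s_*q[0]+c*q[1],q[2]]
    r=[];f=np.radians(22)+a
    for (n,k),uv in B.items(): r+=list(proj(n,W([-.19*np.cos(f),h if k=='L' else -h,.012+.19*np.sin(f)]))-uv)
    for (n,k),uv in C.items(): r+=list(.5*(proj(n,W([-.16,.120 if k=='L' else -.120,.006]))-uv))
    return r
o=least_squares(res,[.7,0,0,0,.055]);print(np.round(o.x,4),np.round(o.fun,1))
# brush: handle end and bristle tip
for n,p,q in(('top',t(125,530),t(55,440)),('scene',s(122,563),s(35,527))):
    P=ray(n,p,.014);Q=ray(n,q,.014);d=Q-P;print(n,np.round((P+Q)/2,4),np.linalg.norm(d),np.degrees(np.arctan2(d[1],d[0])))
for n,uv in(('tumbler',(183,138)),('jar',(450,235))):print(n,ray('top',uv,.08))
E
python3 fit.py
```

```text
[ 0.6401 -0.0102 -0.0265  0.1658  0.0566] [-0.1 -1.6 -1.3 -0.4  0.6  1.3  0.9 -0.4  0.4  0.3 -0.8  0.5  0.4 -0.3
  0.6 -0.2]
top [0.4452 0.3441 0.014 ] 0.09184703520011947 40.13946852850467
scene [0.4468 0.346  0.014 ] 0.09074066866842989 41.05433219285376
tumbler [0.71780101 0.34671537 0.08      ]
jar [ 0.4768736  -0.35209241  0.08      ]
```

Request:
servo_tool:
  rows:
    - [[0,0,0,-0.0273,-0.0269,0.0043,-0.3],[0,0,0,-0.0273,-0.0269,0.0043,-0.3],[0,0,0,-0.0273,-0.0269,0.0043,-0.3],[0,0,0,-0.0273,-0.0269,0.0043,-0.3],[0,0,0,-0.0273,-0.0269,0.0043,-0.3],[0,0,0,-0.0273,-0.0269,0.0043,-0.3],[0,0,0,-0.0273,-0.0269,0.0043,-0.3],[0,0,0,-0.0273,-0.0269,0.0043,-0.3]]
  squeeze: 25

```text
t: 0.77
tcp_pos: [0.369, 0.2802, 0.2156]
tool_rot: [0.213, 0.977, -0.0, -0.0]
force: [0.8, -0.3, 1.1]
finger_gap: 0.349
gripper_force: 0.0
```

Request:
servo_tool:
  rows:
    - [[0,0,0,-0.0273,-0.0269,0.0043,-0.3],[0,0,0,-0.0273,-0.0269,0.0043,-0.3],[0,0,0,-0.0273,-0.0269,0.0043,-0.3],[0,0,0,-0.0273,-0.0269,0.0043,-0.3],[0,0,0,-0.0273,-0.0269,0.0043,-0.3],[0,0,0,-0.0273,-0.0269,0.0043,-0.3],[0,0,0,-0.0273,-0.0269,0.0043,-0.3],[0,0,0,-0.0273,-0.0269,0.0043,-0.3]]

```text
t: 1.43
tcp_pos: [0.4782, -0.0065, 0.1811]
tool_rot: [0.213, 0.977, 0.0, -0.0]
force: [1.0, 0.4, 0.0]
finger_gap: 0.351
gripper_force: 0.0
```

Request:
servo_tool:
  rows:
    - [[0,0,6.69,0,0,0,-0.3],[0,0,6.69,0,0,0,-0.3],[0,0,6.69,0,0,0,-0.3],[0,0,6.69,0,0,0,-0.3],[0,0,6.69,0,0,0,-0.3],[0,0,6.69,0,0,0,-0.3],[0,0,6.69,0,0,0,-0.3],[0,0,6.69,0,0,0,-0.3]]

```text
t: 2.1
tcp_pos: [0.4779, -0.0046, 0.1813]
tool_rot: [0.632, 0.775, -0.0, -0.0]
force: [-1.0, -0.1, -0.5]
finger_gap: 0.353
gripper_force: 0.0
```

Request:
servo_tool:
  rows:
    - [[0,0,6.69,0,0,0,-0.3],[0,0,6.69,0,0,0,-0.3],[0,0,0,0,0,0,-0.3],[0,0,0,0,0,0,-0.3]]

```text
t: 2.43
tcp_pos: [0.4779, -0.0046, 0.1813]
tool_rot: [0.715, 0.699, -0.0, -0.0]
force: [-0.6, -0.1, 0.6]
finger_gap: 0.35
gripper_force: 0.0
```

```bash
python3 - <<'E'
from h import *
snap('wrist','w0.png')
for p in ([.478,.049,.111],[.478,-.061,.111]): print(proj('wrist',p))
ci=manip.camera_info('wrist');print(np.round(ci['K'],1).tolist(),np.round(ci['camera_from_world'],4).tolist(),manip.sense()['finger_gap'])
E
```

```text
[313.28121172 128.67868083]
[317.44395403 305.65030197]
[[345.0, 0.0, 315.4], [0.0, 345.0, 199.8], [0.0, 0.0, 1.0]] [[0.9997, -0.0224, -0.0006, -0.4779], [-0.0214, -0.9648, 0.2621, -0.0107], [-0.0065, -0.262, -0.965, 0.3127], [0.0, 0.0, 0.0, 1.0]] 0.3512129064602305
```

View pics/w0.png

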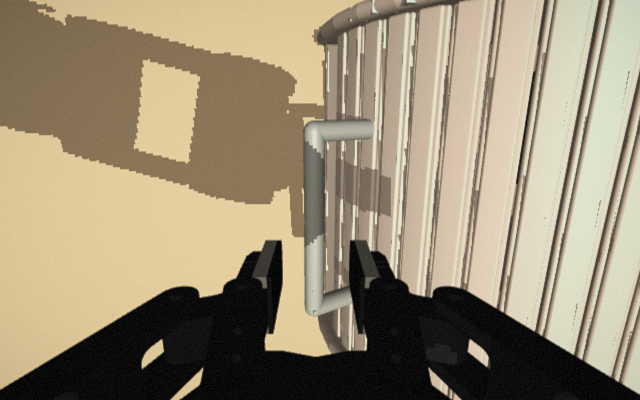

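The wrist picture shows the bar from (313,130) to (314,308). That matches the prediction within 4 px, and the bar sits between the fingers, so I descend and pinch it.

Request:
servo_tool:
  rows:
    - [[0,0,0,0,-0.002,0.008,-0.3],[0,0,0,0,0,0.008,-0.3],[0,0,0,0,0,0.008,-0.3],[0,0,0,0,0,0.008,-0.3],[0,0,0,0,0,0.008,-0.3],[0,0,0,0,0,0.008,-0.3],[0,0,0,0,0,0.008,-0.3],[0,0,0,0,0,0.008,-0.3]]

```text
t: 3.15
tcp_pos: [0.4761, -0.0046, 0.1165]
tool_rot: [0.716, 0.698, -0.0, -0.0]
force: [-0.4, 0.3, 0.2]
finger_gap: 0.346
gripper_force: 0.0
```

Request:
servo_tool:
  rows:
    - [[0,0,0,0,0,0,-1],[0,0,0,0,0,0,-1],[0,0,0,0,0,0,-1],[0,0,0,0,0,0,-1],[0,0,0,0,0,0,-1]]

```text
t: 3.57
tcp_pos: [0.4774, -0.0046, 0.1177]
tool_rot: [0.716, 0.698, 0.001, 0.001]
force: [4.8, 2.5, -6.3]
finger_gap: 0.128
gripper_force: 24.9
```

```bash
python3 - <<'E'
from h import *
a=np.linspace(.166,1.49,25);f=a+np.radians(22)
d=np.diff(np.c_[-.19*np.cos(f),-.19*np.sin(f)],axis=0)
print(str([[0,0,0,0,round(y,4),round(z,4),-1] for y,z in d]))
E
```

```text
[[0, 0, 0, 0, np.float64(0.0057), np.float64(-0.0088), -1], [0, 0, 0, 0, np.float64(0.0062), np.float64(-0.0085), -1], [0, 0, 0, 0, np.float64(0.0067), np.float64(-0.0081), -1], [0, 0, 0, 0, np.float64(0.0071), np.float64(-0.0077), -1], [0, 0, 0, 0, np.float64(0.0075), np.float64(-0.0073), -1], [0, 0, 0, 0, np.float64(0.0079), np.float64(-0.0069), -1], [0, 0, 0, 0, np.float64(0.0083), np.float64(-0.0064), -1], [0, 0, 0, 0, np.float64(0.0086), np.float64(-0.006), -1], [0, 0, 0, 0, np.float64(0.0089), np.float64(-0.0055), -1], [0, 0, 0, 0, np.float64(0.0092), np.float64(-0.005), -1], [0, 0, 0, 0, np.float64(0.0095), np.float64(-0.0045), -1], [0, 0, 0, 0, np.float64(0.0097), np.float64(-0.0039), -1], [0, 0, 0, 0, np.float64(0.0099), np.float64(-0.0034), -1], [0, 0, 0, 0, np.float64(0.0101), np.float64(-0.0029), -1], [0, 0, 0, 0, np.float64(0.0102), np.float64(-0.0023), -1], [0, 0, 0, 0, np.float64(0.0103), np.float64(-0.0017), -1], [0, 0, 0, 0, np.float64(0.0104), np.float64(-0.0012), -1], [0, 0, 0, 0, np.float64(0.0105), np.float64(-0.0006), -1], [0, 0, 0, 0, np.float64(0.0105), np.float64(-0.0), -1], [0, 0, 0, 0, np.float64(0.0105), np.float64(0.0006), -1], [0, 0, 0, 0, np.float64(0.0104), np.float64(0.0012), -1], [0, 0, 0, 0, np.float64(0.0103), np.float64(0.0017), -1], [0, 0, 0, 0, np.float64(0.0102), np.float64(0.0023), -1], [0, 0, 0, 0, np.float64(0.0101), np.float64(0.0029), -1]]
```

Request:
servo_tool:
  rows:
    - [[0,0,0,0,0.0057,-0.0088,-1],[0,0,0,0,0.0062,-0.0085,-1],[0,0,0,0,0.0067,-0.0081,-1],[0,0,0,0,0.0071,-0.0077,-1],[0,0,0,0,0.0075,-0.0073,-1],[0,0,0,0,0.0079,-0.0069,-1],[0,0,0,0,0.0083,-0.0064,-1],[0,0,0,0,0.0086,-0.006,-1]]

```text
t: 4.23
tcp_pos: [0.5313, -0.0058, 0.177]
tool_rot: [0.716, 0.698, -0.002, -0.003]
force: [-2.4, -0.3, -2.4]
finger_gap: 0.123
gripper_force: 24.4
```

Request:
servo_tool:
  rows:
    - [[0,0,0,0,0.0089,-0.0055,-1],[0,0,0,0,0.0092,-0.005,-1],[0,0,0,0,0.0095,-0.0045,-1],[0,0,0,0,0.0097,-0.0039,-1],[0,0,0,0,0.0099,-0.0034,-1],[0,0,0,0,0.0101,-0.0029,-1],[0,0,0,0,0.0102,-0.0023,-1],[0,0,0,0,0.0103,-0.0017,-1]]

```text
t: 4.9
tcp_pos: [0.6093, -0.0077, 0.2076]
tool_rot: [0.716, 0.698, -0.002, -0.002]
force: [-3.8, 0.6, 6.2]
finger_gap: 0.125
gripper_force: 25.8
```

Request:
servo_tool:
  rows:
    - [[0,0,0,0,0.0104,-0.0012,-1],[0,0,0,0,0.0105,-0.0006,-1],[0,0,0,0,0.0105,0,-1],[0,0,0,0,0.0105,0.0006,-1],[0,0,0,0,0.0104,0.0012,-1],[0,0,0,0,0.0103,0.0017,-1],[0,0,0,0,0.0102,0.0023,-1],[0,0,0,0,0.009,0.0025,-1]]

```text
t: 5.57
tcp_pos: [0.6922, -0.0096, 0.2002]
tool_rot: [0.716, 0.698, -0.001, -0.002]
force: [-1.5, 1.4, 1.4]
finger_gap: 0.127
gripper_force: 27.0
```

Request:
servo_tool:
  rows:
    - [[0,0,0,0,0,0,-1],[0,0,0,0,0,0,-1]]

```text
t: 5.73
tcp_pos: [0.6937, -0.0097, 0.1997]
tool_rot: [0.716, 0.698, 0.0, -0.0]
force: [1.6, 1.7, -1.1]
finger_gap: 0.122
gripper_force: 26.6
```

Request:
servo_tool:
  rows:
    - [[0,0,0,0,0,0,-0.3],[0,0,0,0,0,0,-0.3],[0,0,0,0,0,0,-0.3],[0,0,0,0,0,-0.01,-0.3],[0,0,0,0,0,-0.02,-0.3],[0,0,0,0,0,-0.025,-0.3],[0,0,0,0.0278,-0.0228,0,-0.3],[0,0,0,0.0278,-0.0228,0,-0.3]]

```text
t: 6.4
tcp_pos: [0.6515, 0.0451, 0.258]
tool_rot: [0.717, 0.697, 0.002, 0.003]
force: [-0.4, 0.7, 0.2]
finger_gap: 0.352
gripper_force: 0.0
```

Request:
servo_tool:
  rows:
    - [[0,0,0,0.0278,-0.0228,0,0.3],[0,0,0,0.0278,-0.0228,0,0.3],[0,0,0,0.0278,-0.0228,0,0.3],[0,0,0,0.0278,-0.0228,0,0.3],[0,0,0,0.0278,-0.0228,0,0.3],[0,0,0,0.0278,-0.0228,0,0.3],[0,0,0,0.0278,-0.0228,0,0.3],[0,0,0,0.0278,-0.0228,0,0.3]]

```text
t: 7.07
tcp_pos: [0.4719, 0.2746, 0.2561]
tool_rot: [0.716, 0.698, 0.001, 0.0]
force: [0.3, 1.0, -0.3]
finger_gap: 0.651
gripper_force: 0.0
```

Request:
servo_tool:
  rows:
    - [[0,0,0,0.0278,-0.0228,0,0.6],[0,0,0,0.0278,-0.0228,0,0.6],[0,0,6.86,0,0,0.01,0.6],[0,0,6.86,0,0,0.01,0.6],[0,0,6.86,0,0,0.01,0.6],[0,0,6.86,0,0,0.01,0.6],[0,0,6.86,0,0,0.01,0.6],[0,0,6.86,0,0,0.01,0.6]]

```text
t: 7.73
tcp_pos: [0.4291, 0.3304, 0.1955]
tool_rot: [0.917, 0.399, 0.001, 0.0]
force: [-1.2, 0.3, 0.5]
finger_gap: 0.798
gripper_force: 0.0
```

Request:
servo_tool:
  rows:
    - [[0,0,6.86,0,0,0.01,0.6],[0,0,0,0,0,0,0.6],[0,0,0,0,0,0,0.6]]

```text
t: 7.98
tcp_pos: [0.4288, 0.3302, 0.1853]
tool_rot: [0.938, 0.348, -0.0, 0.0]
force: [0.4, 0.5, -0.0]
finger_gap: 0.795
gripper_force: 0.0
```

```bash
python3 - <<'E'
from h import *
ci=manip.camera_info('wrist');a=snap('wrist','w1.png');b=snap('top','t1.png')
import json;json.dump({k:np.array(v).tolist() for k,v in ci.items() if k in('K','camera_from_world')},open('ci.json','w'))
cv2.imwrite('pics/m1.png',np.vstack([a[:300],cv2.resize(b[100:260,160:500],(640,300))]))
s=manip.sense();print(s['tcp_pos'],s['tool_rot'],s['finger_gap'],s['t'])
for d in(-.0525,0,.0525):print(proj('wrist',[.446+d*.76,.345+d*.649,.02]))
E
```

```text
[0.42928232 0.33050524 0.18588717] [ 9.37751927e-01  3.47304739e-01  8.60819269e-04 -1.62975589e-05] 0.7969040539874569 8.0833
[314.3804951  219.49631283]
[314.52265206 160.20942871]
[314.67885571  95.06434462]
```

View pics/m1.png

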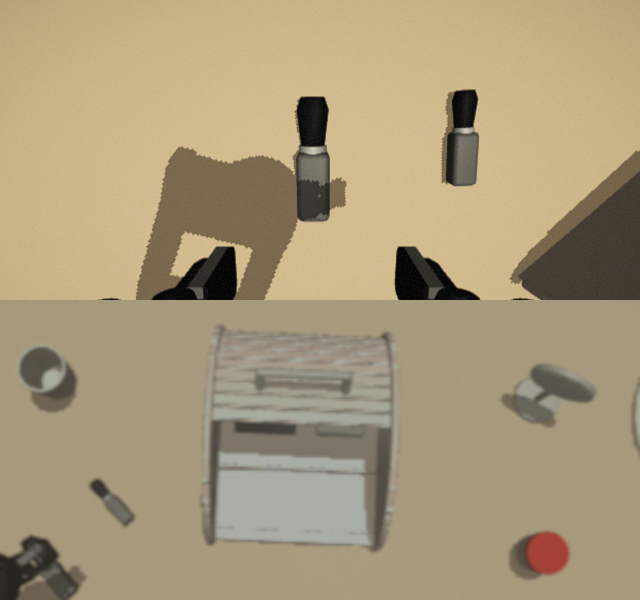

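The composite shows the cover fully open and the compartment clear. In the wrist view the brush runs from (313,97) to (313,220), as predicted, and the small decoy is at (463,137). I grip the handle.

Request:
servo_tool:
  rows:
    - [[0,0,0,0,0,0.018,0.3],[0,0,0,0,0,0.018,0.3],[0,0,0,0,0,0.018,0.3],[0,0,0,0,0,0.018,0.3],[0,0,0,0,0,0.018,0.3],[0,0,0,0,0,0.018,0.3],[0,0,0,0,0,0.018,0.3],[0,0,0,0,0,0.018,0.3]]

```text
t: 8.75
tcp_pos: [0.4298, 0.3308, 0.0411]
tool_rot: [0.938, 0.347, 0.001, -0.0]
force: [0.4, -0.1, -0.7]
finger_gap: 0.652
gripper_force: 0.0
```

Request:
servo_tool:
  rows:
    - [[0,0,0,0,0,0.008,0.3],[0,0,0,0,0,0.007,0.3],[0,0,0,0,0,0.003,0.3],[0,0,0,0,0,0,0.3],[0,0,0,0,0,0,-1],[0,0,0,0,0,0,-1],[0,0,0,0,0,0,-1],[0,0,0,0,0,0,-1]]

```text
t: 9.42
tcp_pos: [0.4293, 0.3307, 0.0239]
tool_rot: [0.938, 0.346, 0.001, -0.0]
force: [-0.0, 0.1, 3.7]
finger_gap: 0.322
gripper_force: 26.0
```

Request:
servo_tool:
  rows:
    - [[0,0,0,0,0,0,-1],[0,0,0,0,0,0,-1],[0,0,0,0,0,0,-1]]

```text
t: 9.67
tcp_pos: [0.4293, 0.3307, 0.0239]
tool_rot: [0.938, 0.346, 0.001, -0.0]
force: [-1.6, -0.2, 6.4]
finger_gap: 0.324
gripper_force: 26.2
```

Request:
servo_tool:
  rows:
    - [[0,0,0,0,0,-0.014,-1],[0,0,0,0,0,-0.028,-1],[0,0,0,0,0,-0.03,-1],[0,0,0,0,0,-0.03,-1],[0,0,0,0,0,-0.03,-1],[0,0,0,0,0,-0.03,-1],[0,0,0,0,0,-0.03,-1],[0,0,0,0,0,-0.03,-1]]

```text
t: 10.33
tcp_pos: [0.428, 0.33, 0.2463]
tool_rot: [0.938, 0.346, -0.0, 0.0]
force: [-0.1, 1.3, -1.1]
finger_gap: 0.323
gripper_force: 25.4
```

Request:
servo_tool:
  rows:
    - [[0,0,-6.86,0,0,0,-1],[0,0,-6.86,0,0,0,-1],[0,0,-6.86,0,0,0,-1],[0,0,-6.86,0,0,0,-1],[0,0,-6.86,0,0,0,-1],[0,0,-6.86,0,0,0,-1],[0,0,-6.86,0,0,0,-1]]

```text
t: 10.92
tcp_pos: [0.4282, 0.3301, 0.2447]
tool_rot: [0.714, 0.7, -0.0, -0.0]
force: [-0.1, 0.9, -0.8]
finger_gap: 0.324
gripper_force: 25.4
```

Request:
servo_tool:
  rows:
    - [[0,0,0,-0.0357,0.0128,0,-1],[0,0,0,-0.0357,0.0128,0,-1],[0,0,0,-0.0357,0.0128,0,-1],[0,0,0,-0.0357,0.0128,0,-1],[0,0,0,-0.0357,0.0128,0,-1],[0,0,0,-0.0357,0.0128,0,-1],[0,0,0,-0.0357,0.0128,0,-1],[0,0,0,-0.0357,0.0128,0,-1]]

```text
t: 11.58
tcp_pos: [0.5235, 0.0405, 0.2448]
tool_rot: [0.716, 0.698, -0.0, -0.0]
force: [0.6, 0.3, -0.1]
finger_gap: 0.321
gripper_force: 25.4
```

Request:
servo_tool:
  rows:
    - [[0,0,0,-0.0357,0.0128,0,-1],[0,0,0,-0.0357,0.0128,0,-1],[0,0,0,0,0,0,-1],[0,0,0,0,0,0,-1]]

```text
t: 11.92
tcp_pos: [0.5478, -0.032, 0.2446]
tool_rot: [0.718, 0.697, -0.0, -0.0]
force: [-0.9, -0.1, -1.0]
finger_gap: 0.323
gripper_force: 25.4
```

```bash
python3 - <<'E'
from h import *
a=snap('wrist','w2.png');b=snap('top','t2.png')
cv2.imwrite('pics/m2.png',np.vstack([a[:300],cv2.resize(b[100:260,200:440],(640,300)) ]))
s=manip.sense();print(s['tcp_pos'],s['tool_rot'],s['finger_gap'],s['t'])
c,n=np.cos(-.0265),np.sin(-.0265);W=lambda q:[.64+c*q[0]-n*q[1],-.0102+n*q[0]+c*q[1],q[2]]
for x in(-.1365,-.0475):
  for y in(.11,-.11):print(x,y,proj('top',W([x,y,.018])),proj('wrist',W([x,y,.018])))
E
```

```text
[ 0.54656647 -0.02937112  0.24446952] [ 7.16255391e-01  6.97837531e-01 -3.35253882e-04 -9.39603587e-04] 0.3211774125017618 12.0167
-0.1365 0.11 [275.41283936 221.16210355] [269.00456108  32.4548631 ]
-0.1365 -0.11 [356.05834692 224.75391245] [275.88604434 251.99180498]
-0.0475 0.11 [277.15603411 188.72034088] [364.96656026  32.50845663]
-0.0475 -0.11 [357.12015795 192.32328238] [357.2304897  252.12899941]
```

View pics/m2.png

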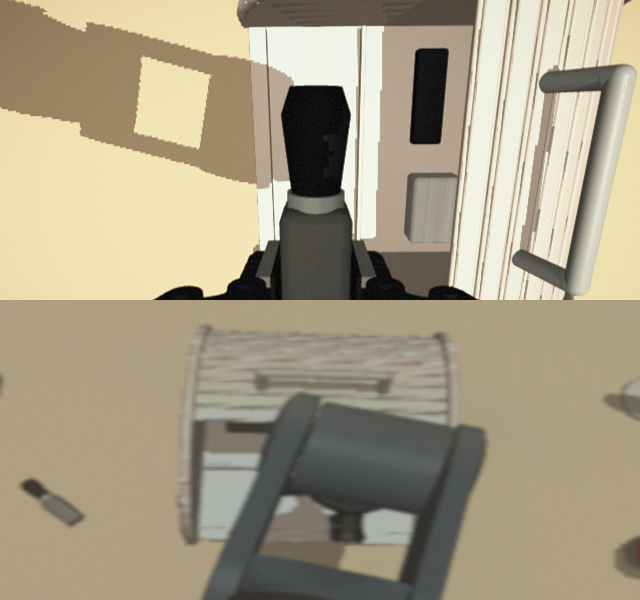

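The wrist view shows the brush held straight. The sill is at u≈268 and the rib at u≈363, matching the predicted 269 and 365. I lower it.

Request:
servo_tool:
  rows:
    - [[0,0,0,0,0.001,0.022,-1],[0,0,0,0,0,0.022,-1],[0,0,0,0,0,0.022,-1],[0,0,0,0,0,0.022,-1],[0,0,0,0,0,0.022,-1],[0,0,0,0,0,0.022,-1],[0,0,0,0,0,0.022,-1],[0,0,0,0,0,0.022,-1]]

```text
t: 12.68
tcp_pos: [0.5478, -0.0278, 0.0682]
tool_rot: [0.715, 0.699, -0.0, -0.0]
force: [-0.6, -1.1, -0.8]
finger_gap: 0.32
gripper_force: 25.4
```

Request:
servo_tool:
  rows:
    - [[0,0,0,0,0,0.01,-1],[0,0,0,0,0,0.01,-1],[0,0,0,0,0,0.006,-1],[0,0,0,0,0,0.004,-1],[0,0,0,0,0,0.002,-1],[0,0,0,0,0,0.002,-1],[0,0,0,0,0,0.001,-1],[0,0,0,0,0,0,-1]]

```text
t: 13.35
tcp_pos: [0.5488, -0.03, 0.0343]
tool_rot: [0.716, 0.698, 0.0, 0.0]
force: [-0.7, 0.6, -0.1]
finger_gap: 0.319
gripper_force: 25.4
```

Request:
servo_tool:
  rows:
    - [[0,0,0,0,0,0.001,-1],[0,0,0,0,0,0.001,-1],[0,0,0,0,0,0,-1]]

```text
t: 13.6
tcp_pos: [0.5485, -0.0299, 0.032]
tool_rot: [0.716, 0.698, 0.0, 0.0]
force: [-0.5, -0.8, 0.2]
finger_gap: 0.325
gripper_force: 25.4
```

Request:
servo_tool:
  rows:
    - [[0,0,0,0,0,0,-0.25],[0,0,0,0,0,0,-0.15],[0,0,0,0,0,0,-0.1],[0,0,0,0,0,0,-0.1],[0,0,0,0,0,0,-0.1],[0,0,0,0,0,0,-0.1]]

```text
t: 14.1
tcp_pos: [0.5485, -0.0298, 0.0319]
tool_rot: [0.716, 0.698, 0.0, 0.0]
force: [-0.1, 0.3, -0.2]
finger_gap: 0.45
gripper_force: 0.0
```

Request:
servo_tool:
  rows:
    - [[0,0,0,0,0,-0.008,-0.1],[0,0,0,0,0,-0.012,-0.1],[0,0,0,0,0,-0.025,-0.1],[0,0,0,0,0,-0.03,-0.1],[0,0,0,0,0,-0.035,-0.1],[0,0,0,0,0,-0.04,-0.1],[0,0,0,0,0,-0.04,-0.1],[0,0,0,0,0,-0.04,-0.1]]

```text
t: 14.77
tcp_pos: [0.5478, -0.0296, 0.2651]
tool_rot: [0.716, 0.698, 0.0, 0.0]
force: [0.6, -0.8, -0.7]
finger_gap: 0.451
gripper_force: 0.0
```

```bash
python3 - <<'E'
from h import *
a=snap('wrist','w3.png');snap('scene','s3.png')
s=manip.sense();print(s['tcp_pos'],s['tool_rot'],s['finger_gap'],s['t'])
E
```

```text
[ 0.55253852 -0.03071018  0.27045894] [0.71595954 0.69808872 0.00444654 0.00736932] 0.4502165188069769 14.8667
```

View pics/w3.png

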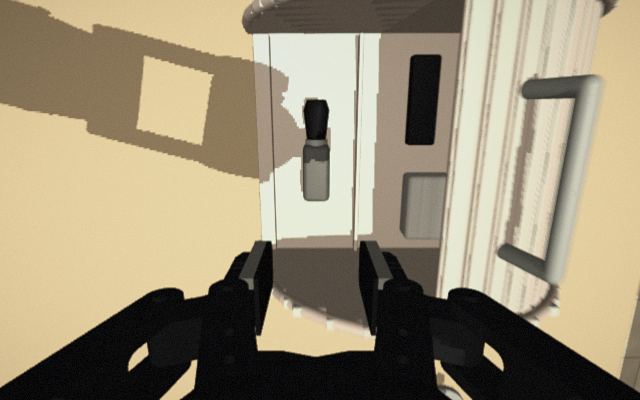

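The brush lies flat at (316,150) between sill and rib, and the fingers are clear. I go back to the bar.

Request:
servo_tool:
  rows:
    - [[0,0,0,0.004,0.0242,0,-0.3],[0,0,0,0.004,0.0242,0,-0.3],[0,0,0,0.004,0.0242,0,-0.3],[0,0,0,0.004,0.0242,0,-0.3],[0,0,0,0.004,0.0242,0,-0.3],[0,0,0,0.004,0.0242,0,-0.3],[0,0,0,0,0,0,-0.3],[0,0,0,0,0,0,-0.3]]

```text
t: 15.53
tcp_pos: [0.6943, -0.0093, 0.2615]
tool_rot: [0.716, 0.698, -0.0, -0.0]
force: [-0.2, -0.2, -0.6]
finger_gap: 0.35
gripper_force: 0.0
```

Request:
servo_tool:
  rows:
    - [[0,0,0,0,0,0,-0.3]]

```text
t: 15.62
tcp_pos: [0.693, -0.0094, 0.2616]
tool_rot: [0.716, 0.698, -0.001, -0.001]
force: [-0.7, -0.3, 0.1]
finger_gap: 0.349
gripper_force: 0.0
```

Request:
servo_tool:
  rows:
    - [[0,0,0,0,0,0.0103,-0.3],[0,0,0,0,0,0.0103,-0.3],[0,0,0,0,0,0.0103,-0.3],[0,0,0,0,0,0.0103,-0.3],[0,0,0,0,0,0.0103,-0.3],[0,0,0,0,0,0.0103,-0.3],[0,0,0,0,0,0,-0.3],[0,0,0,0,0,0,-0.3]]

```text
t: 16.28
tcp_pos: [0.6938, -0.0095, 0.1988]
tool_rot: [0.716, 0.698, -0.001, -0.001]
force: [0.3, 0.3, 0.2]
finger_gap: 0.346
gripper_force: 0.0
```

Request:
servo_tool:
  rows:
    - [[0,0,0,0,0,0,-1],[0,0,0,0,0,0,-1],[0,0,0,0,0,0,-1],[0,0,0,0,0,0,-1],[0,0,0,0,0,0,-1]]

```text
t: 16.7
tcp_pos: [0.6945, -0.0096, 0.2007]
tool_rot: [0.716, 0.698, 0.0, 0.0]
force: [-0.5, -0.1, 0.5]
finger_gap: 0.125
gripper_force: 24.7
```

```bash
python3 - <<'E'
from h import *
a=np.linspace(1.478,-.01,33);f=a+np.radians(22)
d=np.diff(np.c_[-.19*np.cos(f),-.19*np.sin(f)],axis=0)
print(np.round(d,4).tolist())
E
```

```text
[[-0.0085, -0.0023], [-0.0086, -0.0019], [-0.0087, -0.0015], [-0.0088, -0.0011], [-0.0088, -0.0007], [-0.0088, -0.0003], [-0.0088, 0.0001], [-0.0088, 0.0005], [-0.0088, 0.0009], [-0.0087, 0.0013], [-0.0087, 0.0017], [-0.0086, 0.0021], [-0.0085, 0.0025], [-0.0083, 0.0029], [-0.0082, 0.0033], [-0.008, 0.0037], [-0.0079, 0.004], [-0.0077, 0.0044], [-0.0074, 0.0048], [-0.0072, 0.0051], [-0.007, 0.0054], [-0.0067, 0.0057], [-0.0064, 0.0061], [-0.0061, 0.0063], [-0.0058, 0.0066], [-0.0055, 0.0069], [-0.0052, 0.0071], [-0.0049, 0.0074], [-0.0045, 0.0076], [-0.0042, 0.0078], [-0.0038, 0.008], [-0.0034, 0.0081]]
```

Request:
servo_tool:
  rows:
    - [[0,0,0,0,-0.0085,-0.0023,-1],[0,0,0,0,-0.0086,-0.0019,-1],[0,0,0,0,-0.0087,-0.0015,-1],[0,0,0,0,-0.0088,-0.0011,-1],[0,0,0,0,-0.0088,-0.0007,-1],[0,0,0,0,-0.0088,-0.0003,-1],[0,0,0,0,-0.0088,0.0001,-1],[0,0,0,0,-0.0088,0.0005,-1]]

```text
t: 17.37
tcp_pos: [0.6241, -0.008, 0.2086]
tool_rot: [0.716, 0.698, 0.001, 0.001]
force: [2.9, 0.6, 5.7]
finger_gap: 0.13
gripper_force: 25.8
```

Request:
servo_tool:
  rows:
    - [[0,0,0,0,-0.0088,0.0009,-1],[0,0,0,0,-0.0087,0.0013,-1],[0,0,0,0,-0.0087,0.0017,-1],[0,0,0,0,-0.0086,0.0021,-1],[0,0,0,0,-0.0085,0.0025,-1],[0,0,0,0,-0.0083,0.0029,-1],[0,0,0,0,-0.0082,0.0033,-1],[0,0,0,0,-0.008,0.0037,-1]]

```text
t: 18.03
tcp_pos: [0.5557, -0.0062, 0.1883]
tool_rot: [0.716, 0.698, -0.0, -0.0]
force: [3.8, -2.5, 0.5]
finger_gap: 0.121
gripper_force: 26.1
```

Request:
servo_tool:
  rows:
    - [[0,0,0,0,-0.0079,0.004,-1],[0,0,0,0,-0.0077,0.0044,-1],[0,0,0,0,-0.0074,0.0048,-1],[0,0,0,0,-0.0072,0.0051,-1],[0,0,0,0,-0.007,0.0054,-1],[0,0,0,0,-0.0067,0.0057,-1],[0,0,0,0,-0.0064,0.0061,-1],[0,0,0,0,-0.0061,0.0063,-1]]

```text
t: 18.7
tcp_pos: [0.4998, -0.0046, 0.1465]
tool_rot: [0.716, 0.698, 0.0, 0.0]
force: [0.5, -2.3, 2.5]
finger_gap: 0.127
gripper_force: 26.1
```

Request:
servo_tool:
  rows:
    - [[0,0,0,0,-0.0058,0.0066,-1],[0,0,0,0,-0.0055,0.0069,-1],[0,0,0,0,-0.0052,0.0071,-1],[0,0,0,0,-0.0049,0.0074,-1],[0,0,0,0,-0.0045,0.0076,-1],[0,0,0,0,-0.0042,0.0078,-1],[0,0,0,0,-0.0038,0.008,-1],[0,0,0,0,-0.0034,0.0081,-1]]

```text
t: 19.37
tcp_pos: [0.4634, -0.0035, 0.0876]
tool_rot: [0.716, 0.698, 0.001, 0.001]
force: [1.9, 0.6, 45.2]
finger_gap: 0.129
gripper_force: 30.6
```

Request:
servo_tool:
  rows:
    - [[0,0,0,0,0,0,-1],[0,0,0,0,0,0,-1],[0,0,0,0,0,0,-1]]

```text
t: 19.62
tcp_pos: [0.4634, -0.0035, 0.0873]
tool_rot: [0.716, 0.698, 0.0, 0.0]
force: [4.5, -0.8, -1.1]
finger_gap: 0.128
gripper_force: 26.8
```

The force peaked at the closed stop. I release, lift clear and check.

Request:
servo_tool:
  rows:
    - [[0,0,0,0,0,0,-0.4],[0,0,0,0,0,0,-0.35],[0,0,0,0,0,0,-0.35],[0,0,0,0,0,0,-0.35],[0,0,0,0,0,-0.01,-0.35],[0,0,0,0,0,-0.02,-0.35],[0,0,0,0,0,-0.03,-0.35],[0,0,0,0,0,-0.03,-0.35]]

```text
t: 20.28
tcp_pos: [0.4614, -0.0031, 0.1777]
tool_rot: [0.716, 0.698, -0.001, -0.002]
force: [1.4, -0.3, -0.3]
finger_gap: 0.327
gripper_force: 0.0
```

Request:
servo_tool:
  rows:
    - [[0,0,0,0,0,-0.03,-0.35],[0,0,0,0.03,0,-0.02,-0.35],[0,0,0,0.04,0,0,-0.35],[0,0,0,0.04,0,0,-0.35],[0,0,0,0.04,0,0,-0.35],[0,0,0,0.04,0,0,-0.35],[0,0,0,0,0,0,-0.35],[0,0,0,0,0,0,-0.35]]

```text
t: 20.95
tcp_pos: [0.4666, 0.1882, 0.2273]
tool_rot: [0.714, 0.7, -0.001, -0.0]
force: [0.2, -1.2, -0.4]
finger_gap: 0.325
gripper_force: 0.0
```

```bash
python3 - <<'E'
from h import *
a=snap('scene','s4.png')
cv2.imwrite('pics/c4.png',cv2.resize(a[90:340,165:385],None,fx=2.4,fy=2.4,interpolation=cv2.INTER_CUBIC))
for ang in(0,.1):
  f=np.radians(22)+ang;c,n=np.cos(-.0265),np.sin(-.0265)
  for y in(.0566,-.0566):
    q=[-.19*np.cos(f),y,.012+.19*np.sin(f)];p=proj('scene',[.64+c*q[0]-n*q[1],-.0102+n*q[0]+c*q[1],q[2]]);print(ang,((p-[165,90]+.3)*2.4).round(1))
E
```

```text
0 [346.8 369.1]
0 [455.1 317.8]
0.1 [342.7 357. ]
0.1 [452.4 305.2]
```

View pics/c4.png

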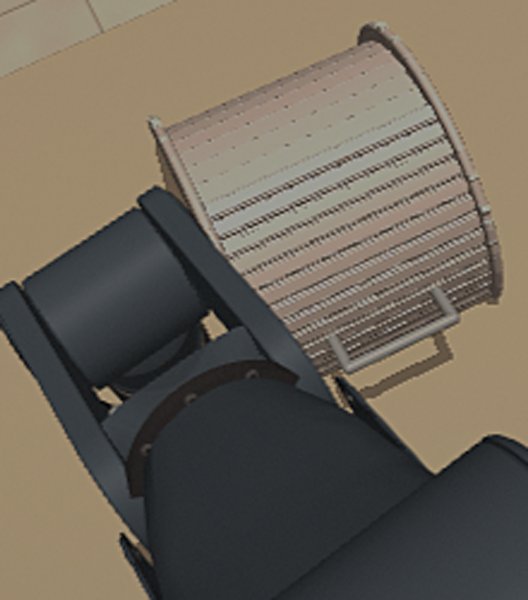

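The bar ends are at (344,367) and (454,317), against (347,369) and (455,318) predicted for closed. The robot is clear, so I hand in.

```bash
python3 -c "
from station import manip
print(manip.sign_off())"
```

```text
the job is handed in; nothing more can be done
None
```

The brush lies flat and lengthwise in the front compartment, and the cover is rolled closed over it; the job was handed in at about 21 s with the robot clear, but no verdict came back.

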